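Crank the cam test rig onto its dwell

TASK

On the bench stands a small cam test rig: a flat steel disc cam with a hand crank on top, pushing a brass roller follower towards a dial gauge. Turn its crank anticlockwise (seen from above) until the roller rests on the cam's dwell, the broad round nose where the follower is pushed fully out, so that the gauge can be read; then let go of the handle and leave the cam standing there. The other crank, on the plain grey gearbox without a cam, is not the one.

Things in the scene. Friction and masses are not known exactly. Their poses are not given: they have to be found in the camera images.
- camshaft_axis (a point): Point on the test rig's upright camshaft, 88 mm above the bench. Rig: fixed dark steel plate 345 x 130 x 14 mm. Axes are the rig's: z up, +x along the brass follower to the white dial gauge; plate spans -70 to 275 mm in x. Steel cam: base radius 30, nose 46 mm. Crank arm 48 to 56 mm above bench; but for the handle all is below 64 mm. An identical crank on a gearbox stands 0.3 m or more aside.
- crank_handle (a point): The crank's upright handle: black cylinder, 24 mm in diameter, 58 to 108 mm above the bench, 75 mm from the camshaft axis; it spins freely on its pin, so a gripper can hold it from above with constant yaw all the way. Point on its centre line, 88 mm above the bench; x axis points away from the camshaft, z up.
- camshaft (a joint): Crank angle, rad, growing anticlockwise seen from above, stops at 0 and 5.9: direction of the handle from the axis, from the rig's +x (0 = over the follower, 1.57 = rig's +y, 3.14 = straight away from the follower). Nose and handle point in opposed directions: dwell middle at 3.14, about 0.5 rad either way. Starts at 0.75 to 1.35. Takes 2 to 10 N at the handle; friction holds it on the dwell.
- follower (a joint): Outward travel of the spring-returned roller follower, m: 0 = fully back, on the cam's base circle; about 0.015 = fully out, on the dwell (spring force 3 to 4 N).

How it is judged:
At the end, for the whole second after the job is handed in: The roller rests on the cam's dwell: the follower is out by more than 14 mm and the crank stands at rest within 0.6 rad of the middle of the dwell (between 2.54 and 3.74 rad), with the handle released (value of joint follower above 0.014 m and value of joint camshaft between 2.54 and 3.74 rad and velocity of joint camshaft between -0.05 and 0.05 rad/s); the robot touches nothing.
It also fails if it takes over 35 s, if anything falls off the work surface, if the arm or the gripper's body presses on something with over 40 N, if the wrist force passes 120 N, or if a joint passes its speed limit or range.

ROBOT

A 6-joint arm with a two-finger parallel gripper is mounted at the origin on the work surface. World frame = base frame: x ahead of the robot, y to its left, z up, the work surface at z = 0. Lengths are in m, angles in rad, forces in N, time in s.
With the tool pointing down it reaches from about 0.325 to 0.9 m from the base axis. Payload 6.1 kg.
Tool frame: the origin (TCP) lies midway between the tips of the shut fingers; the grasp point (between the pads) lies 19 mm behind it; z points along the fingers, y is the line along which they close (so a half turn about z gives the same grasp; the last joint's range is limited). The gripper opens to 85 mm and grips with 20 to 120 N. Pads are 22 mm wide; open, the fingers measure 114 mm over their backs; the gripper's body (76 mm by 85 mm) begins 54 mm behind the grasp point. The pads swing forward as they close: fully open they stand 13 mm farther back than shut.
Start: joints at [1.18, 0.22, 1.526, -0, 1.395, -0.126], TCP at [0.164, 0.603, 0.231] pointing down, gripper open.
Joint ranges: [-2.98, 2.98], [-0.91, 2.08], [0.09, 2.57], [-1.24, 4.39], [0.2, 2.65], [-2.68, 2.68]. Speed limits (rad/s): [2.57, 2.57, 3.01, 3.14, 3.14, 3.14].

INTERFACE

Orientations are given as [roll, pitch, yaw] about the fixed x, y, z axes, in that order (R = Rz(yaw) Ry(pitch) Rx(roll)).
In Python, from workcell import bot gives the robot as it stands. The module is installed in compiled form; this text tells all that it offers.
- The arm moves only by the tool jog_arm, never from a script. Its argument "steps" is a list of rows, each an object with "travel": the shift along the tool's x, y, z in m, a list of three; "angular": the turn, a rotation vector about the tool's x, y, z in rad, a list of three; "fingers": the finger opening in m, from 0 to 0.0854. In form: [{"travel": [x, y, z], "angular": [rx, ry, rz], "fingers": fingers}, ...]. A call has 1 to 5 rows; each row shifts and turns the commanded pose from where the row before left it, along the tool's axes as they then stand; what a row does not reach is not made up. A row lasts 1/8 s, in which the tool goes at most 62.5 mm and 10.7 degrees, less where a joint would pass 70% of its speed; a pose out of reach is approached as far as the arm can. A call with a gripper value outside its range is refused whole. The fingers move at their own pace and stop on an object; "grip_force" is the grip in N (left out, the last holds). Time passes only in rows, so rows that do not move let the fingers close. It gives the time, the measured TCP pose, the force, the opening and the grip force at its end, in the units of the state.
- bot.sense(): the state, without advancing time (a new reading comes with each control period).
- bot.snapshot(name): name is "scene" or "top" or "wrist"; returns a dict with "frame" (420x560x3 uint8, red, green, blue), "mtx" (3x3 intrinsics, pixels), "R" (3x3) and "t" (3): a world point X has camera coordinates R X + t; the wrist camera has in their place "T_tool_cam" (4x4, takes a point from camera to tool coordinates, whose origin is the TCP and whose axes are the flange's). Camera axes: x right, y down, z forward; pixel columns grow to the right and rows downward; lengths in m; the calibration is good to about 2 mm. The wrist camera is an equidistant fisheye: a pixel r from the principal point sees the ray r / f radians off the axis. A picture is of the moment at which its call begins: read the wrist's pose just before it. There is no depth.
- bot.sign_off(): hands the job in; it is judged then, once.
The state is a dict: "time_s": time; "joints": joint angles; "qvel": joint speeds; "tau": joint torques, N m; "position": TCP position; "ee_rot": TCP orientation; "force": force on the tool from outside, world axes, zero at the start; "ft_torque": the same for the moment, N m; "opening": finger opening in m; "grip_force": force on a finger pad.
Only numpy, scipy, OpenCV 4.12 (cv2) and the standard library are available. Lean on these libraries where they do the work, as an engineer would, in place of code of your own. Each camera call takes 0.05 s, during which the arm holds its last target. There are 200 camera calls.

## Working session

There is one attempt and no reset: what is moved stays moved. The work goes in short steps, Python scripts to look and compute and a tool call to move; the robot and the scene stay as the last step left them, time stands still between calls to the robot, and variables do not carry over. Pictures are saved under pics/ and viewed, at most 10 in all, crops included, and the job is handed in when it is done.

Besides the shell and the picture viewer there is one more tool, called after "Call:" as name(argument=value, ...), one argument or row to a line, values as JSON. jog_arm: Moves the arm, as the interface text tells. Its arguments: {"type":"object","properties":{"steps":{"type":"array","items":{"type":"object","properties":{"travel":{"type":"array","items":{"type":"number"}},"angular":{"type":"array","items":{"type":"number"}},"fingers":{"type":"number"}}}},"grip_force":{"type":"number"}},"required":["steps"]}

```bash
mkdir -p pics; python3 - <<'E'
from workcell import bot
import cv2,pickle,numpy as np
s=bot.sense();print(s)
d={n:bot.snapshot(n) for n in("scene","top")}
pickle.dump(d,open('d.pkl','wb'))
for n in d:
    cv2.imwrite(f'pics/{n}0.png',d[n]['frame'][:,:,::-1]);print(n,d[n]['mtx'],d[n]['R'],d[n]['t'])
E
```

```text
{'time_s': 0.0, 'joints': array([ 1.17990394e+00,  2.21206707e-01,  1.52761291e+00,  1.06629826e-05,
        1.39469155e+00, -1.26118893e-01]), 'qvel': array([ 1.47600014e-03, -7.28640049e-04, -1.33224416e-04,  5.26257424e-05,
       -3.36324874e-04,  8.90418062e-04]), 'tau': array([-1.42773344e-03, -4.96907973e+01, -3.89382935e+01, -2.86283957e-04,
        1.14486172e-02,  3.86252088e-05]), 'position': array([0.16333768, 0.60265699, 0.23021031]), 'ee_rot': array([-3.13969070e+00, -2.51730785e-04,  2.87681705e+00]), 'force': array([ 1.05263259,  0.38161234, -0.10099799]), 'ft_torque': array([ 0.00108975, -0.02111354, -0.00730156]), 'grip_force': 0.0, 'opening': 0.0859576920259359}
scene [[456.06936788   0.         281.94073489]
 [  0.         456.06936788 211.95093179]
 [  0.           0.           1.        ]] [[ 0.39767907  0.91735163  0.01781402]
 [ 0.54571569 -0.22087493 -0.80833696]
 [-0.73759456  0.33118009 -0.58845052]] [-0.22899873 -0.24034271  1.16953791]
top [[546.49124166   0.         279.87704576]
 [  0.         546.49124166 213.59803556]
 [  0.           0.           1.        ]] [[-0.00355312 -0.99991195  0.01278525]
 [-0.99507571  0.00226891 -0.0990918 ]
 [ 0.09905406 -0.01307438 -0.99499616]] [0.00324848 0.58395761 0.82522063]
```

View pics/top0.png

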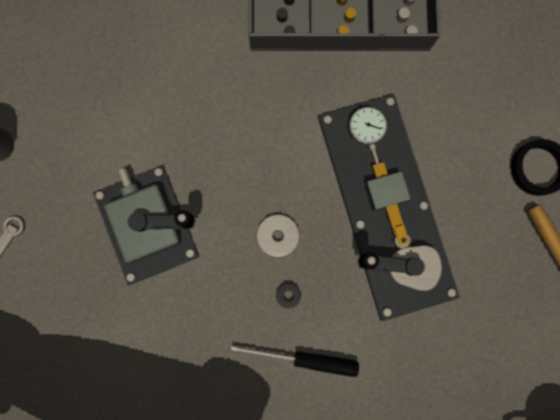

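View pics/scene0.png

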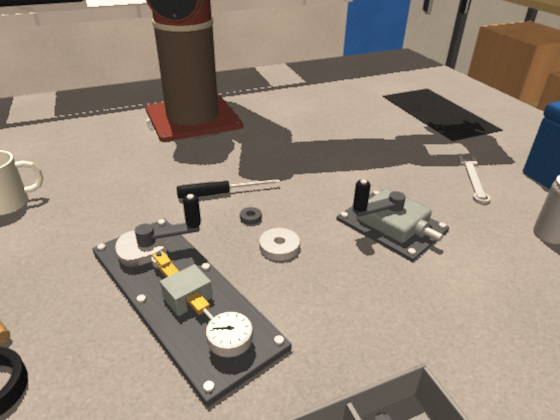

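The top view shows the rig on the right: cam hub about (416,265), handle about (368,261), gauge (368,125) and plate screws (328,119), (390,101), (452,293), (387,313). The scene view shows the handle top at about (190,197). The left device is the decoy gearbox.

```bash
cat > h.py <<'E'
import numpy as np,cv2,pickle
def ray(c,u,v):
    K,R,t=c['mtx'],c['R'],c['t'];o=-R.T@t;d=R.T@np.linalg.inv(K)@np.array([u,v,1.]);return o,d/np.linalg.norm(d)
def plane(c,u,v,z):
    o,d=ray(c,u,v);return o+d*(z-o[2])/d[2]
def proj(c,X):
    p=c['mtx']@(c['R']@np.array(X)+c['t']);return p[:2]/p[2]
E
python3 - <<'E'
from h import *
d=pickle.load(open('d.pkl','rb'));T=d['top'];S=d['scene']
P=np.array([plane(T,*p,.016) for p in[(328,119),(390,101),(452,293),(387,313)]]);print(P.round(4))
print('sides',[np.linalg.norm(P[i]-P[(i+1)%4]).round(4) for i in range(4)])
ex=(P[0]+P[1]-P[2]-P[3]);ex[2]=0;ex/=np.linalg.norm(ex);c=P.mean(0);ax=c-ex*.1025;th=np.arctan2(ex[1],ex[0])
print('yaw',th,'axis',ax)
print('hub ray z.062',plane(T,416,265,.062), 'gauge .05',plane(T,368,125,.05))
for q,(n,x0,y0,w,h) in {'t':('top',340,225,130,90),'s':('scene',90,180,140,100)}.items():
    im=d[n]['frame'][y0:y0+h,x0:x0+w,::-1]
    im=cv2.convertScaleAbs(cv2.resize(im,None,fx=4,fy=4,interpolation=cv2.INTER_CUBIC),alpha=1.8)
    for k in range(0,w,10): cv2.line(im,(k*4,0),(k*4,8),(0,0,255),1)
    for k in range(0,h,10): cv2.line(im,(0,k*4),(8,k*4),(0,0,255),1)
    d[q]=im
cv2.imwrite('pics/crop.png',np.vstack([cv2.resize(d['t'],(520,300))if 0 else d['t'][:300],d['s'][:300,:520]]))
E
```

```text
[[ 0.7388 -0.077   0.016 ]
 [ 0.7687 -0.1782  0.016 ]
 [ 0.4593 -0.2685  0.016 ]
 [ 0.4288 -0.1655  0.016 ]]
sides [np.float64(0.1055), np.float64(0.3223), np.float64(0.1075), np.float64(0.3224)]
yaw 0.2811226926002675 axis [ 0.50040786 -0.20073034  0.016     ]
hub ray z.062 [ 0.50308449 -0.20101559  0.062     ] gauge .05 [ 0.71980715 -0.13551113  0.05      ]
```

View pics/crop.png

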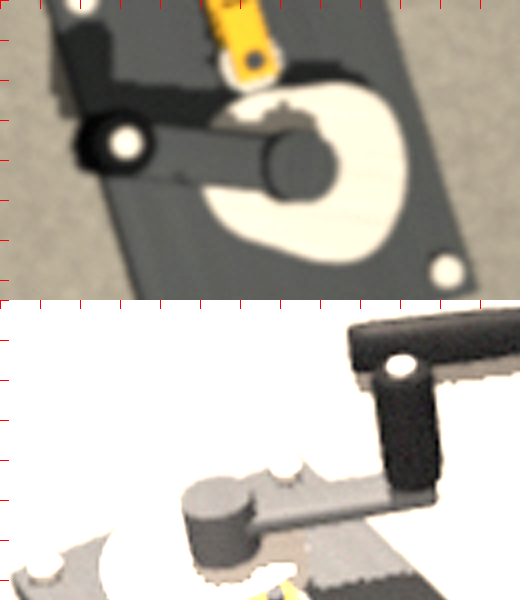

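The crop shows the handle's pin top at top (371.5,260.8) / scene (190,196.3), and the hub top at (415.5,266.3) / (144.3,229.3).

```bash
python3 - <<'E'
from h import *
from workcell import bot
d=pickle.load(open('d.pkl','rb'));T=d['top'];S=d['scene']
def tri(a,b):
    Pm=[c['mtx']@np.c_[c['R'],c['t']] for c in(T,S)]
    X=cv2.triangulatePoints(Pm[0],Pm[1],np.array(a,float).reshape(2,1),np.array(b,float).reshape(2,1));X=(X[:3]/X[3]).ravel()
    print(X.round(4),proj(T,X)-a,proj(S,X)-b);return X
H=tri((371.5,260.8),(190,196.3));A=tri((415.5,266.3),(144.3,229.3))
print('plane',plane(T,371.5,260.8,.109),plane(T,415.5,266.3,.063))
v=H-A;print(np.hypot(*v[:2]),np.arctan2(v[1],v[0])-.281)
for Ax in (A,[.5015,-.2008]):
    v=H[:2]-Ax[:2];print(np.hypot(*v),np.arctan2(v[1],v[0])-.281)
print(bot.sense()['ee_rot'])
E
```

```text
[ 0.5091 -0.1253  0.1099] [-0.42055213 -0.11839005] [-0.58034724 -0.04892015]
[ 0.5013 -0.1993  0.0629] [-0.47749551 -0.10485642] [-0.67442665 -0.08350268]
plane [ 0.50897088 -0.12607702  0.109     ] [ 0.50115296 -0.19995141  0.063     ]
0.07435092078481902 1.1844804937093052
0.07435092078481902 1.1844804937093052
0.07586250601915641 1.1890875286862026
[-3.13987439e+00 -2.12697519e-04  2.87679654e+00]
```

Call:
jog_arm(
  steps=[
    {"travel": [-0.034, -0.04, 0.002], "angular": [0, 0, 0], "fingers": 0.085},
    {"travel": [-0.034, -0.04, 0.002], "angular": [0, 0, 0], "fingers": 0.085},
    {"travel": [-0.034, -0.04, 0.002], "angular": [0, 0, 0], "fingers": 0.085},
    {"travel": [-0.034, -0.04, 0.002], "angular": [0, 0, 0], "fingers": 0.085},
    {"travel": [-0.034, -0.04, 0.002], "angular": [0, 0, 0], "fingers": 0.085},
  ],
  grip_force=60,
)

```text
time_s: 0.72
position: [0.2755, 0.364, 0.2209]
ee_rot: [-3.141, -0.0, 2.877]
force: [1.6, 0.1, 0.4]
opening: 0.085
grip_force: 0.0
```

Call:
jog_arm(
  steps=[
    {"travel": [-0.034, -0.04, 0.002], "angular": [0, 0, 0], "fingers": 0.085},
    {"travel": [-0.034, -0.04, 0.002], "angular": [0, 0, 0], "fingers": 0.085},
    {"travel": [-0.034, -0.04, 0.002], "angular": [0, 0, 0], "fingers": 0.085},
    {"travel": [-0.034, -0.04, 0.002], "angular": [0, 0, 0], "fingers": 0.085},
    {"travel": [-0.034, -0.04, 0.002], "angular": [0, 0, 0], "fingers": 0.085},
  ],
)

```text
time_s: 1.35
position: [0.3873, 0.1265, 0.2111]
ee_rot: [3.141, 0.0, 2.877]
force: [0.4, 0.5, 0.3]
opening: 0.0847
grip_force: 0.0
```

Call:
jog_arm(
  steps=[
    {"travel": [-0.034, -0.04, 0.002], "angular": [0, 0, 0], "fingers": 0.085},
    {"travel": [-0.034, -0.04, 0.002], "angular": [0, 0, 0], "fingers": 0.085},
    {"travel": [-0.034, -0.04, 0.002], "angular": [0, 0, 0], "fingers": 0.085},
    {"travel": [-0.034, -0.04, 0.002], "angular": [0, 0, 0], "fingers": 0.085},
    {"travel": [-0.034, -0.04, 0.002], "angular": [0, 0, 0], "fingers": 0.085},
  ],
)

```text
time_s: 1.98
position: [0.499, -0.111, 0.2009]
ee_rot: [3.141, -0.0, 2.876]
force: [0.4, 0.3, 0.9]
opening: 0.085
grip_force: 0.0
```

Call:
jog_arm(
  steps=[
    {"travel": [-0.013, -0.011, 0.02], "angular": [0, 0, 0], "fingers": 0.085},
    {"travel": [0, 0, 0.03], "angular": [0, 0, 0], "fingers": 0.085},
    {"travel": [0, 0, 0], "angular": [0, 0, 0], "fingers": 0.085},
  ],
)

```text
time_s: 2.35
position: [0.5061, -0.1227, 0.1483]
ee_rot: [3.141, -0.007, 2.876]
force: [-0.6, 0.2, 0.4]
opening: 0.0854
grip_force: 0.0
```

```bash
python3 - <<'E'
from workcell import bot
import cv2
from h import *
s=bot.sense();w=bot.snapshot('wrist');print(s['position'],w['mtx'],w['T_tool_cam'])
from scipy.spatial.transform import Rotation as Ro
R=Ro.from_euler('xyz',s['ee_rot']).as_matrix();M=np.linalg.inv(w['T_tool_cam'])
for X in([.509,-.1255,.109],[.501,-.2,.063]):
    p=M[:3,:3]@(R.T@(np.array(X)-s['position']))+M[:3,3];th=np.arctan2(np.hypot(*p[:2]),p[2]);u=p[:2]/np.hypot(*p[:2])*th*w['mtx'][0,0]+w['mtx'][:2,2];print(u)
cv2.imwrite('pics/w1.png',w['frame'][:,:,::-1])
E
```

```text
[ 0.50611606 -0.12272112  0.1483083 ] [[325.1922621    0.         281.35007338]
 [  0.         325.1922621  207.67734358]
 [  0.           0.           1.        ]] [[ 6.55196245e-04 -9.46315170e-01 -3.23244753e-01  8.36139827e-02]
 [ 9.99999602e-01  4.24358298e-04  7.84604508e-04  9.11583564e-04]
 [-6.05311555e-04 -3.23245138e-01  9.46315071e-01 -1.42100215e-01]
 [ 0.00000000e+00  0.00000000e+00  0.00000000e+00  1.00000000e+00]]
[276.43257168 246.62849982]
[183.22234929 233.99471904]
```

View pics/w1.png

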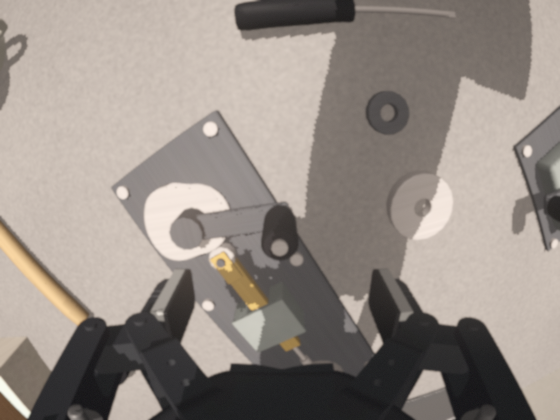

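The wrist view shows the handle top at (279,246) and the hub at (188,231), within 1–2.5 mm of my estimate. The handle lies between the open fingers, so I go down and grip.

Call:
jog_arm(
  steps=[
    {"travel": [-0.003, -0.002, 0.025], "angular": [0, 0, 0], "fingers": 0.085},
    {"travel": [0, 0, 0.025], "angular": [0, 0, 0], "fingers": 0.085},
    {"travel": [0, 0, 0.025], "angular": [0, 0, 0], "fingers": 0.06},
    {"travel": [0, 0, 0], "angular": [0, 0, 0], "fingers": 0.04},
  ],
)

```text
time_s: 2.9
position: [0.51, -0.1254, 0.0759]
ee_rot: [3.141, -0.002, 2.877]
force: [-0.5, -0.4, 0.1]
opening: 0.0506
grip_force: 0.0
```

Call:
jog_arm(
  steps=[
    {"travel": [0, 0, 0], "angular": [0, 0, 0], "fingers": 0.015},
    {"travel": [0, 0, 0], "angular": [0, 0, 0], "fingers": 0.015},
    {"travel": [0, 0, 0], "angular": [0, 0, 0], "fingers": 0.015},
    {"travel": [0, 0, 0], "angular": [0, 0, 0], "fingers": 0.015},
  ],
)

```text
time_s: 3.4
position: [0.5124, -0.1259, 0.0786]
ee_rot: [3.141, 0.003, 2.877]
force: [0.4, 4.7, 7.2]
opening: 0.0224
grip_force: 58.7
```

```bash
python3 - <<'E'
import numpy as np
A=np.array([.501,-.1995]);r=.075
y=2.876;ex=np.array([np.cos(y),np.sin(y)]);ey=np.array([np.sin(y),-np.cos(y)])
q=np.linspace(1.187,3.14,21)+.281
P=A+r*np.c_[np.cos(q),np.sin(q)]
for p,d in zip(P[1:],np.diff(P,axis=0)):print(p.round(4),(d@ex).round(4),(d@ey).round(4))
E
```

```text
[ 0.5014 -0.1245] 0.0072 -0.0015
[ 0.4941 -0.1248] 0.007 -0.0022
[ 0.4868 -0.1259] 0.0067 -0.0029
[ 0.4797 -0.1276] 0.0064 -0.0035
[ 0.4728 -0.13  ] 0.006 -0.0041
[ 0.4662 -0.1331] 0.0056 -0.0047
[ 0.4599 -0.1368] 0.0051 -0.0052
[ 0.4539 -0.1411] 0.0046 -0.0057
[ 0.4485 -0.146 ] 0.004 -0.0061
[ 0.4435 -0.1514] 0.0034 -0.0065
[ 0.4391 -0.1572] 0.0027 -0.0068
[ 0.4352 -0.1634] 0.0021 -0.007
[ 0.432 -0.17 ] 0.0014 -0.0072
[ 0.4295 -0.1769] 0.0007 -0.0073
[ 0.4276 -0.184 ] -0.0001 -0.0073
[ 0.4265 -0.1912] -0.0008 -0.0073
[ 0.426  -0.1985] -0.0015 -0.0072
[ 0.4263 -0.2058] -0.0022 -0.007
[ 0.4272 -0.2131] -0.0028 -0.0067
[ 0.4289 -0.2202] -0.0035 -0.0064
```

Call:
jog_arm(
  steps=[
    {"travel": [0.0072, -0.0015, 0], "angular": [0, 0, 0], "fingers": 0.015},
    {"travel": [0.007, -0.0022, 0], "angular": [0, 0, 0], "fingers": 0.015},
    {"travel": [0.0067, -0.0029, 0], "angular": [0, 0, 0], "fingers": 0.015},
    {"travel": [0.0064, -0.0035, 0], "angular": [0, 0, 0], "fingers": 0.015},
    {"travel": [0.006, -0.0041, 0], "angular": [0, 0, 0], "fingers": 0.015},
  ],
)

```text
time_s: 4.03
position: [0.4768, -0.1305, 0.0786]
ee_rot: [3.14, 0.004, 2.877]
force: [2.6, 7.0, 6.4]
opening: 0.0225
grip_force: 59.6
```

Call:
jog_arm(
  steps=[
    {"travel": [0.006, -0.0045, 0], "angular": [0, 0, 0], "fingers": 0.015},
    {"travel": [0.0055, -0.0052, 0], "angular": [0, 0, 0], "fingers": 0.015},
    {"travel": [0.005, -0.0057, 0], "angular": [0, 0, 0], "fingers": 0.015},
    {"travel": [0.0043, -0.0061, 0], "angular": [0, 0, 0], "fingers": 0.015},
    {"travel": [0.0036, -0.0065, 0], "angular": [0, 0, 0], "fingers": 0.015},
  ],
)

```text
time_s: 4.65
position: [0.4462, -0.1522, 0.0785]
ee_rot: [3.141, 0.005, 2.877]
force: [3.4, 3.1, 5.1]
opening: 0.0225
grip_force: 59.5
```

Call:
jog_arm(
  steps=[
    {"travel": [0.0029, -0.0068, 0], "angular": [0, 0, 0], "fingers": 0.015},
    {"travel": [0.0022, -0.007, 0], "angular": [0, 0, 0], "fingers": 0.015},
    {"travel": [0.0014, -0.0072, 0], "angular": [0, 0, 0], "fingers": 0.015},
  ],
)

```text
time_s: 5.03
position: [0.4345, -0.1713, 0.0785]
ee_rot: [-3.141, 0.006, 2.877]
force: [4.6, 2.3, 4.5]
opening: 0.0225
grip_force: 59.6
```

Tracking well; now the rest of the arc.

Call:
jog_arm(
  steps=[
    {"travel": [0.0008, -0.0073, 0], "angular": [0, 0, 0], "fingers": 0.015},
    {"travel": [0, -0.0073, 0], "angular": [0, 0, 0], "fingers": 0.015},
    {"travel": [-0.0008, -0.0073, 0], "angular": [0, 0, 0], "fingers": 0.015},
    {"travel": [-0.0015, -0.0072, 0], "angular": [0, 0, 0], "fingers": 0.015},
  ],
)

```text
time_s: 5.52
position: [0.4286, -0.1997, 0.0785]
ee_rot: [-3.141, 0.006, 2.877]
force: [7.0, 4.4, 4.6]
opening: 0.0224
grip_force: 59.5
```

Call:
jog_arm(
  steps=[
    {"travel": [-0.0022, -0.007, 0], "angular": [0, 0, 0], "fingers": 0.015},
    {"travel": [-0.0028, -0.0067, 0], "angular": [0, 0, 0], "fingers": 0.015},
    {"travel": [-0.0035, -0.0064, 0], "angular": [0, 0, 0], "fingers": 0.015},
    {"travel": [0, 0, 0], "angular": [0, 0, 0], "fingers": 0.015},
  ],
)

```text
time_s: 6.02
position: [0.4318, -0.2219, 0.0785]
ee_rot: [-3.14, 0.006, 2.876]
force: [5.8, 1.4, 3.2]
opening: 0.0224
grip_force: 59.3
```

Call:
jog_arm(
  steps=[
    {"travel": [0, 0, 0], "angular": [0, 0, 0], "fingers": 0.06},
    {"travel": [0, 0, 0], "angular": [0, 0, 0], "fingers": 0.06},
    {"travel": [0, 0, 0], "angular": [0, 0, 0], "fingers": 0.06},
    {"travel": [0, 0, 0], "angular": [0, 0, 0], "fingers": 0.06},
  ],
)

```text
time_s: 6.52
position: [0.4288, -0.2203, 0.0761]
ee_rot: [3.142, -0.0, 2.877]
force: [-1.0, -0.4, -1.3]
opening: 0.0599
grip_force: 0.0
```

Call:
jog_arm(
  steps=[
    {"travel": [0, 0, -0.03], "angular": [0, 0, 0], "fingers": 0.06},
    {"travel": [0, 0, -0.04], "angular": [0, 0, 0], "fingers": 0.06},
    {"travel": [0, 0, -0.04], "angular": [0, 0, 0], "fingers": 0.06},
    {"travel": [0, 0, -0.03], "angular": [0, 0, 0], "fingers": 0.06},
    {"travel": [0, 0, 0], "angular": [0, 0, 0], "fingers": 0.06},
  ],
)

```text
time_s: 7.15
position: [0.4305, -0.2214, 0.2191]
ee_rot: [-3.139, 0.005, 2.877]
force: [-0.7, -0.9, -0.1]
opening: 0.0601
grip_force: 0.0
```

```bash
python3 - <<'E'
from workcell import bot
import cv2
print(bot.sense()['force'])
cv2.imwrite('pics/w2.png',bot.snapshot('wrist')['frame'][:,:,::-1])
E
```

```text
[-0.69825203 -0.90719257 -0.09980487]
```

View pics/w2.png

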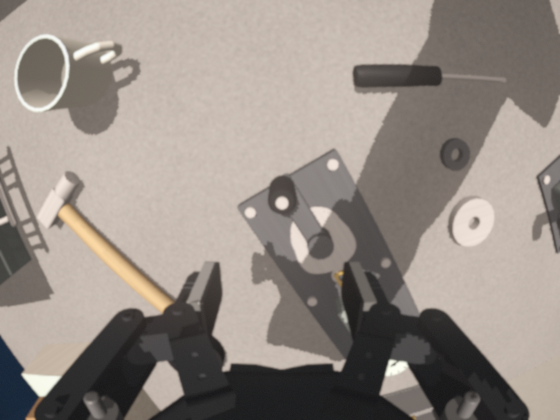

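The handle (282,203) points straight away from the follower, midway between the end screws. The hub is at (319,243), the nose faces the roller, and the gripper is clear.

```bash
python3 -c "
from workcell import bot
print(bot.sign_off())"
```

```text
the job is handed in; nothing more can be done
None
```

I turned the rig's crank anticlockwise to about 3.14 rad (the middle of the dwell), released the handle, backed the gripper clear and handed the job in at about 7 s; the last wrist image agreed, but no verdict came back and I took no direct reading of the follower or crank joints.

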